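# Shut the valve under the kitchen shelf

### The arm

A 6-joint arm with a two-finger parallel gripper is mounted at the origin on the work surface. World frame = base frame: x ahead of the robot, y to its left, z up, the work surface at z = 0. Lengths are in mm, angles in degrees, forces in N, time in s.
With the tool pointing down it reaches from about 325 to 775 mm from the base axis. Payload 5.5 kg.
Tool frame: the origin (TCP) lies between the finger pads; the fingertips stand 8 mm ahead of it and the grasp point (between the pads) lies 11 mm behind it; z points along the fingers, y is the direction in which the jaws open and shut (so a half turn about z gives the same grasp; the last joint's range is limited). The gripper opens to 85 mm and grips with 20 to 120 N. Pads are 22 mm wide; open, the fingers measure 114 mm over their backs; the gripper's body (76 mm by 85 mm) begins 54 mm behind the grasp point. The pads swing forward as they close: fully open they stand 13 mm farther back than shut.
Start: joints at [-74.124, 5.22, 70.514, -0, 104.267, -3.249], TCP at [196.581, -566.897, 239.275] pointing down, gripper open.
Joint ranges: [-164.24, 164.24], [-49.07, 125.15], [9.68, 141.18], [-86.29, 266.29], [3.28, 154.24], [-151.56, 151.56]. Speed limits (degrees/s): [147.25, 147.25, 172.46, 180, 180, 180].

### API

Orientations are given as [roll, pitch, yaw] about the fixed x, y, z axes, in that order (R = Rz(yaw) Ry(pitch) Rx(roll)).
In Python, from rig import ctrl gives the robot as it stands.
- The arm moves only by the tool drive_tool, never from a script. Its argument "series" is a list of rows, each a list of 3 entries, a list of its own where there are three numbers: the finger opening in cm, from 0 to 8.54, then the shift along the tool's x, y, z in cm, then the turn about the tool's z in degrees. In form: [[fingers, [x, y, z], turn], ...]. A call has 1 to 20 rows; each row shifts and turns the commanded pose from where the row before left it, along the tool's axes as they then stand; what a row does not reach is not made up. A row lasts 1/12 s, in which the tool goes at most 41.7 mm and 7.16 degrees, less where a joint would pass 70% of its speed; a pose out of reach is approached as far as the arm can. A call with a gripper value outside its range is refused whole. The fingers move at their own pace and stop on an object; "force" is the grip in N (left out, the last holds). Time passes only in rows, so rows that do not move let the fingers close. It gives the time, the measured TCP pose, the force and the opening at its end, in the units of the state.
- ctrl.sense(): the state, without advancing time (a new reading comes with each control period).
- ctrl.capture(name): name is "side" or "top" or "wrist"; returns a dict with "image" (420x560x3 uint8, red, green, blue), "fx", "fy", "cx", "cy" (pixels), "position" and "attitude" of the camera in the world. Camera axes: x right, y down, z forward; pixel columns grow to the right and rows downward; lengths in mm; the calibration is good to about 2 mm. A picture is of the moment at which its call begins. There is no depth.
- ctrl.hand_in(): hands the job in, once; it reports no verdict.
The state is a dict: "clock": time; "qpos": joint angles; "dq": joint speeds; "joint_efforts": joint torques, N m; "position": TCP position; "tcp_rot": TCP orientation; "ft_force": force on the tool from outside, world axes, zero at the start; "moment": the same for the moment, N m; "gripper_width": opening from 0.0 (shut) to 1.0 (fully open).
Only numpy, scipy, OpenCV 4.12 (cv2) and the standard library are available. Lean on these libraries where they do the work, as an engineer would, in place of code of your own. Each camera call takes 0.05 s, during which the arm holds its last target.

### The job

Shut off the water valve under the front edge of the raised shelf: slide the yellow safety catch fully aside to the right (as seen from the robot), then turn the red four-armed knob clockwise, seen from above, until it seats and is firmly snug against its washer, without forcing it. Leave the catch aside and the valve shut, let go, and do not disturb the jar, mug or bowl.

Things in the scene. Friction and masses are not known exactly. Their poses are not given: they have to be found in the camera images.
- shelf: fixed metal shelf. Origin on the counter (z 0) below the middle of its front edge, which faces the robot; x runs level away from the robot into the shelf, y left along the edge, z up. Plate 200 mm deep (x 0 to 200), 460 long, 12 thick, underside at z 138, top at 150. Legs stand from x 43 back, 218 mm either side of the middle; stock stands on top only from x 98 back.
- valve: fixed brass bonnet, radius 20 mm, with the washer inside; origin on the knob's axis at shelf x 10, y 0, z 111 mm; axes as the shelf's. The knob seats 1.1 to 2.5 rad clockwise from its start: where cannot be seen, only felt. From there the washer resists ever more. Snug: 0.3 N m on the washer for 0.3 s; over 0.9 N m spoils it. Turning friction adds 0.15 N m. Let go, it stays shut by friction.
- star_knob: red cross-shaped knob under the shelf, turning about the vertical; origin on its axis, 111 mm above the counter, z up; 22 mm high (100 to 122 mm). Hub radius 18 mm; four equal arms at 20, 110, 200, 290 degrees (anticlockwise from its own x, seen from above), 12 mm wide with round 16 mm ends, reaching 60 mm from the axis, so up to 50 mm before the shelf edge.
- knob_end (a point): centre of the round end of the knob's arm at 20 degrees, 52 mm from the axis (the others are alike). Push arms at the front to the left with a finger reaching down before the edge; after about a quarter turn take the next arm. Pushing squarely 48 mm from the axis, turning takes 3 N, snug some 9.5 N, spoiling 21 N: about 15 N is right, 3 to 5 N more per mm of push once seated.
- catch (a joint): how far the yellow safety catch is slid aside, from 0 (locking: its tongue stands between two arms and stops the knob from closing) to 0.065 m (fully aside, end stop). It moves to the shelf's -y (right), needs about 1.5 N and stays where left; starts at 0 to 8 mm
- catch_tab (a point): middle of the catch's tab, before the shelf's front edge: 10 mm thick (4 to 14 mm before the edge), 26 mm wide along the edge, 138 to 158 mm above the counter (this point 148); below it a 12 mm wide tongue reaches down to 98 mm. At catch 0 it is at shelf y -42 mm. Push its left side to the right, fingertips above 124 mm to stay over the knob.
- mug: blue mug, 76 mm wide, 85 mm high, loose on the counter left of the work; origin at the centre of its underside
- bowl: white bowl, 110 mm wide, 50 mm high, loose on the counter right of the work; origin at the centre of its underside
- spice_jar: glass spice jar, 44 mm wide, 90 mm high, loose on the shelf 110 mm or more behind the edge; origin at the centre of its underside

How it is judged (in metres and radians):
On the way, in this order (a step that is already met when the one before it is completed fails the run):
1. the catch is slid aside by more than 57 mm (value of joint catch above 0.057 m), for 0.2 s.
2. the knob is held snug on its washer (0.3 N m or more) (contact force between star_knob and valve above 21 N), for 0.3 s.
At the end, for the whole second after the job is handed in: The catch stands at least 55 mm aside, the knob is at rest and still bears on its washer (2 N or more inside the valve), and the mug, bowl and jar stand within 15 mm of where they were (value of joint catch above 0.055 m and contact force between star_knob and valve above 2 N and angular speed of star_knob below 0.05 rad/s and distance of each of mug, bowl, spice_jar from where it was at the start of the episode below 0.015 m); the robot touches nothing.
It fails at once if the valve is forced: more than 0.9 N m on its washer (contact force between star_knob and valve above 64 N).
It fails at once if the mug, bowl or jar is moved by more than 15 mm (distance of any of mug, bowl, spice_jar from where it was at the start of the episode above 0.015 m).
It also fails if it takes over 64 s, if anything falls off the work surface, if the arm or the gripper's body presses on something with over 40 N, if the wrist force passes 120 N, or if a joint passes its speed limit or range.

## Working session

There is one attempt and no reset: what is moved stays moved. The work goes in short steps, Python scripts to look and compute and a tool call to move; the robot and the scene stay as the last step left them, time stands still between calls to the robot, and variables do not carry over. Pictures are saved under pics/ and viewed, and the job is handed in when it is done.

Besides the shell and the picture viewer there is one more tool, called in YAML: its name, and indented under it one key for each argument. drive_tool: Moves the arm, as the interface text tells. Its arguments: {"type":"object","properties":{"series":{"type":"array"},"force":{"type":"number"}},"required":["series"]}

```bash
ls; mkdir -p pics; python3 - <<'E'
from rig import ctrl
import cv2
s=ctrl.sense(); print(s)
for n in ["side","top","wrist"]:
    c=ctrl.capture(n); cv2.imwrite(f"pics/{n}0.png",c["image"][:,:,::-1]); print(n,{k:v for k,v in c.items() if k!="image"})
E
```

```text
pics
{'clock': 0.0, 'qpos': array([-7.41242681e+01,  5.26553312e+00,  7.05832734e+01,  2.16438470e-03,
        1.04267201e+02, -3.24787958e+00]), 'dq': array([ 0.09118909,  0.01888345, -0.08175421, -0.03572527, -0.05140946,
        0.07499287]), 'joint_efforts': array([ 1.12719135e-03, -4.58728695e+01, -4.18027067e+01, -4.50263656e-05,
        1.16116033e-02, -1.63838342e-05]), 'position': array([ 196.50743577, -566.6199267 ,  238.11178481]), 'tcp_rot': array([-1.79884298e+02, -8.66784228e-03,  1.91241340e+01]), 'ft_force': array([-0.09515541,  0.2313088 , -0.39059416]), 'moment': array([0.01253107, 0.05242033, 0.01853684]), 'gripper_width': 0.9964790371946621}
side {'fx': 471.77889592357366, 'fy': 471.77889592357366, 'cx': 290.350050875707, 'cy': 209.77276434594586, 'position': array([  495.93710913, -1020.94322694,   673.10452715]), 'attitude': array([-119.69255413,    0.86876049,   -4.99757552])}
top {'fx': 408.7667283132047, 'fy': 408.7667283132047, 'cx': 285.7912388026592, 'cy': 209.15688986483585, 'position': array([ 378.07400129,  -16.63797267, 1141.51710961]), 'attitude': array([-170.7637784 ,   -0.24615301,  -88.85906304])}
wrist {'fx': 307.30470346908453, 'fy': 307.30470346908453, 'cx': 285.4255836093776, 'cy': 211.7493503953541, 'position': array([ 259.79524583, -545.75735824,  372.81420473]), 'attitude': array([ 1.64546541e+02,  9.41322809e-02, -7.08319817e+01])}
```

View pics/top0.png

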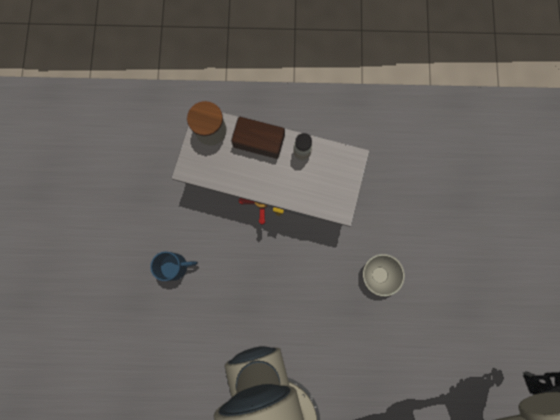

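View pics/side0.png

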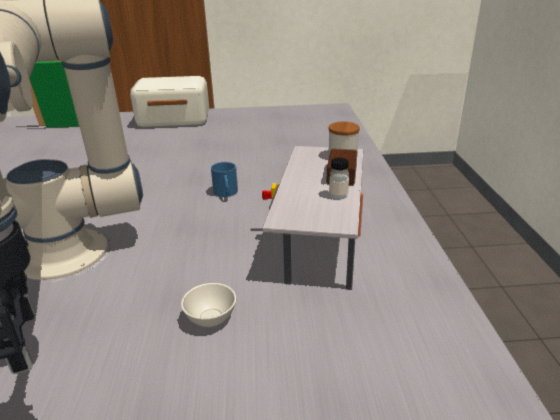

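View pics/wrist0.png

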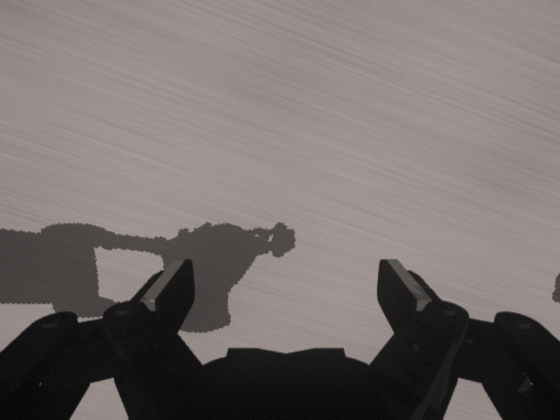

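Top view: shelf corners are near (174,178) front left and (353,223) front right. The red arm is at (262,215), the yellow tab at (278,210), the mug at (170,266) and the bowl at (383,275). Next I measure these.

```bash
cat > h.py <<'E'
import numpy as np, cv2
from scipy.spatial.transform import Rotation as R
def ray(c,u,v):
    d=np.array([(u-c["cx"])/c["fx"],(v-c["cy"])/c["fy"],1.0])
    return np.array(c["position"]), R.from_euler("xyz",c["attitude"],degrees=True).as_matrix()@d
def onz(c,u,v,z):
    p,d=ray(c,u,v); return p+d*(z-p[2])/d[2]
def proj(c,P):
    M=R.from_euler("xyz",c["attitude"],degrees=True).as_matrix(); q=M.T@(np.array(P)-c["position"])
    return np.array([c["cx"]+c["fx"]*q[0]/q[2],c["cy"]+c["fy"]*q[1]/q[2]])
E
python3 - <<'E'
from rig import ctrl
from h import *
c=ctrl.capture("top"); im=c["image"]; hsv=cv2.cvtColor(im,cv2.COLOR_RGB2HSV)
def comps(c,lo,hi,name,z,roi=None):
    hsv=cv2.cvtColor(c["image"],cv2.COLOR_RGB2HSV)
    m=cv2.inRange(hsv,lo,hi)
    n,l,st,ce=cv2.connectedComponentsWithStats(m)
    for i in range(1,n):
        if st[i,4]>8: print(name,st[i],ce[i].round(1),onz(c,*ce[i],z).round(1))
comps(c,(22,120,100),(35,255,255),"yel",158)
comps(c,(0,180,80),(6,255,255),"red",122)
comps(c,(98,100,30),(115,255,255),"blue",85)
s=ctrl.capture("side")
comps(s,(22,150,100),(35,255,255),"syel",150)
comps(s,(0,180,80),(6,255,255),"sred",115)
# shelf plate
g=cv2.cvtColor(im,cv2.COLOR_RGB2GRAY)
m=((g>95)&(hsv[:,:,1]<60)).astype(np.uint8); m[:100]=0; m[240:]=0
n,l,st,ce=cv2.connectedComponentsWithStats(m); i=1+np.argmax(st[1:,4]); print(st[i])
k=(l==i).astype(np.uint8)
# front edge: lowest pixel per column
pts=[(u,np.nonzero(k[:,u])[0].max()+.5) for u in range(185,345)]
P=np.array([onz(c,u,v,150)[:2] for u,v in pts])
vx,vy,x0,y0=cv2.fitLine(P.astype(np.float32),cv2.DIST_HUBER,0,.01,.01).ravel(); print("edge dir",vx,vy,x0,y0)
box=cv2.minAreaRect(np.argwhere(k)[:,::-1].astype(np.float32)); 
for b in cv2.boxPoints(box): print(b,onz(c,*b,150).round(1))
big=cv2.resize(im[90:300,150:430],None,fx=2.8,fy=2.8,interpolation=cv2.INTER_CUBIC)
cv2.imwrite("pics/topz.png",big[:,:,::-1])
cv2.imwrite("pics/mask.png",k*255)
cv2.imwrite("pics/topzz.png",cv2.resize(im[180:240,220:300],None,fx=10,fy=10,interpolation=cv2.INTER_NEAREST)[:,:,::-1])
E
```

```text
yel [273 207  11   6  44] [277.8 209.8] [536.    1.7 158. ]
red [260 209   4  15  49] [261.7 216.4] [524.2  42.7 122. ]
blue [161 253  35  27 323] [172.3 267.8] [392.1 269.4  85. ]
blue [152 267  11  13  21] [156.  274.5] [374.5 309.8  85. ]
syel [271 183   6  14  45] [273.5 188.5] [536.3   2.5 150. ]
sred [263 191   8   8  59] [266.4 194.3] [519.3  41.  115. ]
[    0   100   560   140 69962]
edge dir 0.22432818 -0.97451365 483.95746 76.01486
[-4.2556477e-15  1.0000000e+02] [807.4 719.7 150. ]
[559. 100.] [ 838.8 -715.9  150. ]
[559. 239.] [ 479.4 -684.5  150. ]
[  0. 239.] [451.9 672.7 150. ]
```

View pics/topzz.png

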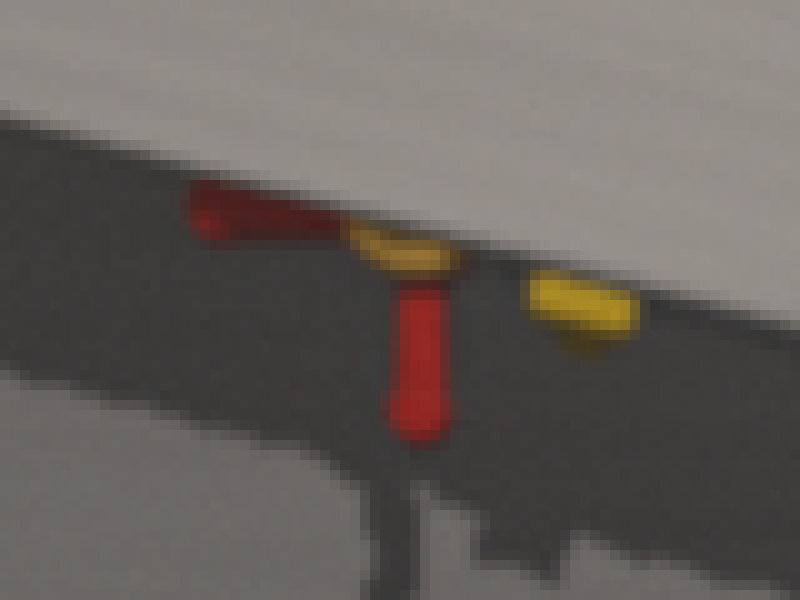

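View pics/topz.png

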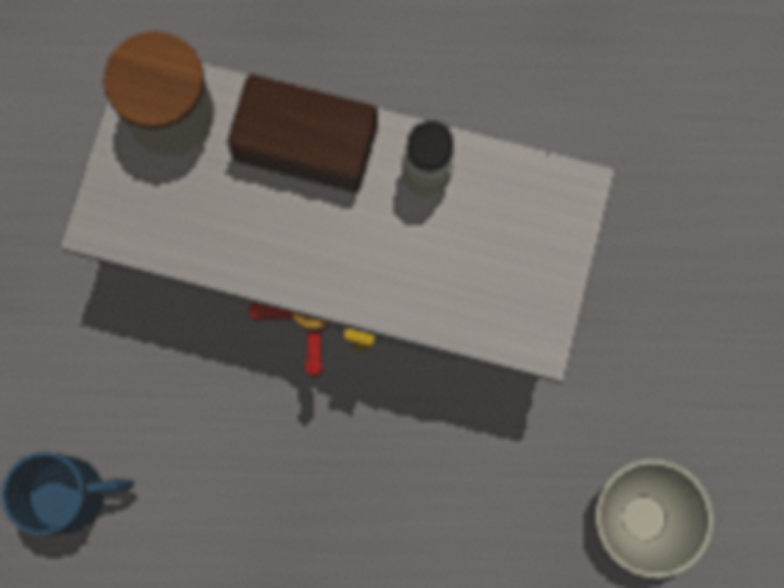

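```bash
python3 - <<'E'
from rig import ctrl
from h import *
c=ctrl.capture("top"); im=c["image"]; g=cv2.GaussianBlur(cv2.cvtColor(im,cv2.COLOR_RGB2GRAY),(0,0),.7).astype(float)
pts=[]
for u in list(range(192,236))+list(range(290,335)):
    ve=int(178.6+(u-172.1)*47.1/179)
    col=np.diff(g[ve-6:ve+7,u]); j=np.argmin(col)
    w=-np.minimum(col,0); s=slice(max(j-2,0),j+3)
    pts.append((u,ve-6+.5+(np.arange(len(col))[s]*w[s]).sum()/w[s].sum()))
P=np.array([onz(c,u,v,150)[:2] for u,v in pts])
vx,vy,x0,y0=cv2.fitLine(P.astype(np.float32),cv2.DIST_HUBER,0,.01,.01).ravel(); print("edge",vx,vy,x0,y0)
d=np.array([vx,vy]); d*=np.sign(d[1]); yaw=np.degrees(np.arctan2(-d[0],d[1])); print("yaw",yaw)
n=np.array([d[1],-d[0]])  # shelf +x
A=onz(c,172.1,178.6,150)[:2]; B=onz(c,351.1,225.7,150)[:2]
print("corners",A,B,np.linalg.norm(A-B)); mid=(A+B)/2
o=mid-n*np.dot(mid-[x0,y0],n); print("mid",mid,"origin",o, "resid",((P-[x0,y0])@n).std())
def sh(p): return np.array([(p[:2]-o)@n,(p[:2]-o)@d])
# arm end blob
hsv=cv2.cvtColor(im,cv2.COLOR_RGB2HSV)
for nm,z,(lo,hi) in [("yel",158,((22,120,100),(35,255,255))),("red",122,((0,150,60),(6,255,255)))]:
    N,l,st,ce=cv2.connectedComponentsWithStats(cv2.inRange(hsv,lo,hi))
    for i in range(1,N):
        if st[i,4]<8: continue
        q=sh(onz(c,*ce[i],z)); print(nm,st[i],"shelf",q)
for u,v in [(262,221.5),(262.2,224)]: print("arm end",sh(onz(c,u,v,122)))
t1=sh(onz(c,262,221.5,122)); print("angle of front arm about (10,0):",np.degrees(np.arctan2(t1[1],t1[0]-10)), np.hypot(t1[1],t1[0]-10))
# objects
for nm,u,v,z in [("mugrim",165.4,265.7,85),("mughandle tip",197,263.5,60),("bowl",383.5,275.3,50),("jar top",304.2,142,240)]:
    w=onz(c,u,v,z); print(nm,w,sh(w))
s=ctrl.capture("side")
# check: project predicted features in side
for nm,p in [("front left",(0,230,150)),("front right",(0,-230,150)),("tab",(-9,-45,148)),("axis",(10,0,122))]:
    w=np.r_[o+n*p[0]+d*p[1],p[2]]; print(nm,w.round(1),"top",proj(c,w).round(1),"side",proj(s,w).round(1))
cv2.imwrite("pics/sidez.png",cv2.resize(s["image"][130:300,190:400],None,fx=3.5,fy=3.5,interpolation=cv2.INTER_CUBIC)[:,:,::-1])
E
```

```text
edge 0.23970321 0.97084624 554.80005 38.63704
yaw -13.869022
corners [610.44724298 266.27778294] [ 501.71114309 -178.02750427] 457.4174544782338
mid [556.07919303  44.12513933] origin [556.15070836  44.1074821 ] resid 0.0964099526684419
yel [273 207  11   6  44] shelf [ -9.42819261 -45.99501482]
red [239 199  11   5  25] shelf [-4.49803935 47.74535777]
red [259 209   6  15  70] shelf [-30.38985864  -9.05790094]
arm end [-42.95277022 -13.33675891]
arm end [-48.92114482 -15.51820757]
angle of front arm about (10,0): -165.86342369258932 54.60645577452799
mugrim [397.09212527 287.2022515   85.        ] [-212.69202278  197.88078914]
mughandle tip [404.90581134 212.05768335  60.        ] [-187.093741    126.79993363]
bowl [ 384.15490448 -279.08314945   50.        ] [ -89.51164752 -354.99635407]
jar top [681.7966015  -56.74274076 240.        ] [146.15696436 -67.79233556]
front left [611.3 267.4 150. ] top [171.7 178.3] side [294.  146.2]
front right [ 501.  -179.2  150. ] top [351.6 226. ] side [261.6 228.7]
tab [536.6   2.6 148. ] top [277.5 210.2] side [273.7 189.2]
axis [565.9  41.7 122. ] top [262.5 200.1] side [284.6 190.7]
```

View pics/sidez.png

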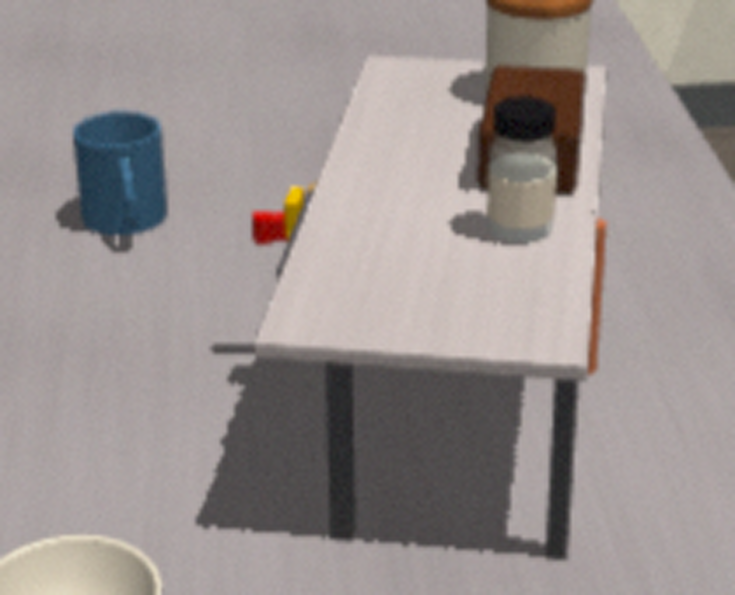

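Both views agree: the plate comes out 457 mm long against 460 given, and the tab projects to (273.7,189.2) in the side view against (273.5,188.5) observed. Shelf origin is (556.2, 44.1), yaw -13.9°, catch about 4 mm. I'll shut the fingers and approach at height.

drive_tool:
  series:
    - [0, [2.7, -2.4, 0], 0]
    - [0, [2.7, -2.4, 0], 0]
    - [0, [2.7, -2.4, 0], 0]
    - [0, [2.7, -2.4, 0], 0]
    - [0, [2.7, -2.4, 0], 0]
    - [0, [2.7, -2.4, 0], 0]
    - [0, [2.7, -2.4, 0], 0]
    - [0, [2.7, -2.4, 0], 0]
    - [0, [2.7, -2.4, 0], 0]
    - [0, [2.7, -2.4, 0], 0]
    - [0, [2.7, -2.4, 0], 0]
    - [0, [2.7, -2.4, 0], 0]
    - [0, [2.7, -2.4, 0], 0]
    - [0, [2.7, -2.4, 0], 0]
    - [0, [2.7, -2.4, 0], 0]
    - [0, [2.7, -2.4, 0], 0]
    - [0, [0, 0, 0], 0]
    - [0, [0, 0, 0], 0]
  force: 60

```text
clock: 1.85
position: [479.3, -61.0, 239.0]
tcp_rot: [-180.0, 0.0, 19.3]
ft_force: [0.9, -1.8, 0.1]
gripper_width: 0.001
```

```bash
python3 - <<'E'
from rig import ctrl
from h import *
s=ctrl.sense(); print(s["clock"],s["position"],s["tcp_rot"],s["qpos"],s["gripper_width"],s["ft_force"])
for n in ["side","wrist"]:
    c=ctrl.capture(n); cv2.imwrite(f"pics/{n}1.png",c["image"][:,:,::-1])
    print(proj(c,s["position"]))
E
```

```text
1.85 [479.28969547 -60.98009921 239.04036771] [-1.79986500e+02  3.28354324e-02  1.93477220e+01] [-1.12825625e+01 -1.27715872e+01  8.77506253e+01 -5.29479019e-03
  1.05056094e+02  5.93683456e+01] 0.0013385631018711917 [ 0.89681326 -1.78910967  0.12685486]
[248.09452022 167.05494078]
[281.61120246 269.32336715]
```

View pics/side1.png

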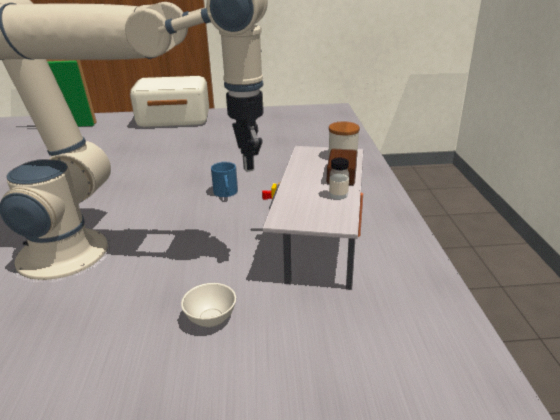

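View pics/wrist1.png

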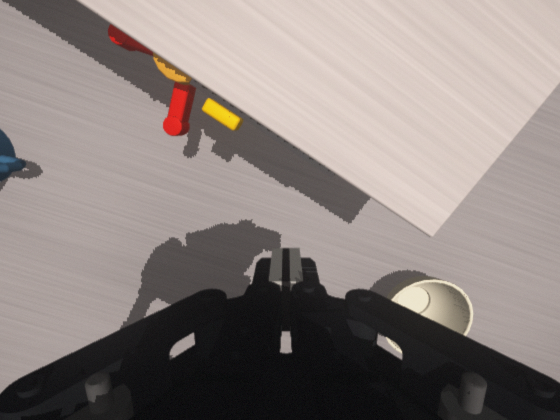

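Closed gripper: the tips look narrow at (285,265) in the wrist view, and the linkage bulges sideways along tool y higher up. The tab is at (221,114) and the arm end at (176,125). I'll refine positions with this closer view.

```bash
cat >> h.py <<'E'
O=np.array([556.15,44.11]); YAW=-13.87
_r=np.radians(YAW); NX=np.array([np.cos(_r),np.sin(_r)]); NY=np.array([-np.sin(_r),np.cos(_r)])
def sh(p): p=np.asarray(p)[:2]-O; return np.array([p@NX,p@NY])
def wo(x,y): return O+NX*x+NY*y
def move(s,goal,yaw):
    "tool-frame xy shift (mm) to world goal xy with present yaw"
    y=np.radians(yaw); d=np.asarray(goal)-s["position"][:2]
    return d@[np.cos(y),np.sin(y)], d@[np.sin(y),-np.cos(y)]
E
python3 - <<'E'
from rig import ctrl
from h import *
c=ctrl.capture("wrist"); im=c["image"]; hsv=cv2.cvtColor(im,cv2.COLOR_RGB2HSV)
for nm,z,(lo,hi) in [("yel",158,((24,120,120),(35,255,255))),("red",122,((0,150,60),(6,255,255)))]:
    N,l,st,ce=cv2.connectedComponentsWithStats(cv2.inRange(hsv,lo,hi))
    for i in range(1,N):
        if st[i,4]<30: continue
        print(nm,st[i],ce[i],"shelf",sh(onz(c,*ce[i],z)))
        if nm=="yel":
            r=cv2.minAreaRect(np.argwhere(l==i)[:,::-1].astype(np.float32)); print([sh(onz(c,*b,158)).round(1) for b in cv2.boxPoints(r)])
for u,v in [(176,125.5),(120,37)]:
    q=sh(onz(c,u,v,122)); print("end",q, np.degrees(np.arctan2(q[1],q[0]-10))%360,np.hypot(q[1],q[0]-10))
for u,v in [(100,11.5),(431,237),(299,152)]: print("edge",sh(onz(c,u,v,150)))
s=ctrl.capture("side")
cv2.imwrite("pics/s1z.png",cv2.resize(s["image"][80:220,190:330],None,fx=4.2,fy=4.2,interpolation=cv2.INTER_CUBIC)[:,:,::-1])
cv2.imwrite("pics/w1z.png",cv2.resize(im[0:180,80:320],None,fx=3.3,fy=3.3,interpolation=cv2.INTER_CUBIC)[:,:,::-1])
E
```

```text
yel [203  99  34  28 394] [219.20558376 112.60152284] shelf [ -9.72079825 -44.79078271]
[array([-13.5, -33.1]), array([ -6.2, -33.6]), array([ -6. , -56.5]), array([-13.4, -56.2])]
red [107  25  44  29 413] [123.0968523   39.37046005] shelf [-6.403473   46.98494323]
red [ 162   82   32   53 1095] [177.86575342 109.40913242] shelf [-27.96267106  -9.64651764]
end [-39.48675452 -14.04390846] 195.84347859045727 51.44093931272915
end [-6.21281323 49.55846134] 108.11526062509424 52.14303791398898
edge [ 1.66450848 51.34219324]
edge [  -0.71054046 -226.10304332]
edge [  -2.53559537 -104.57149091]
```

View pics/s1z.png

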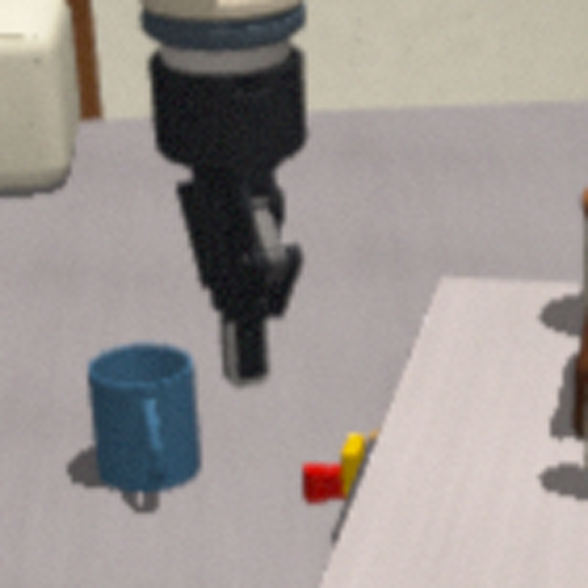

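View pics/w1z.png

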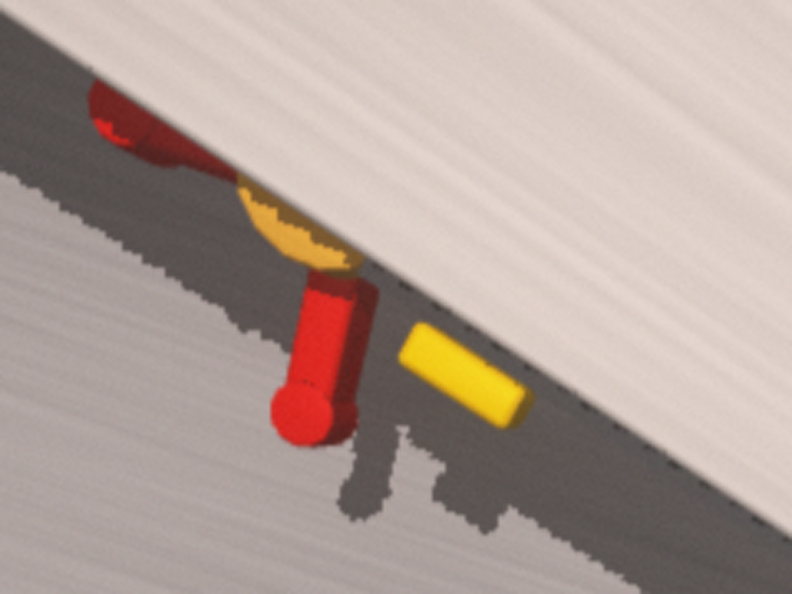

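Front arm is at 195.6° in shelf axes (end radius 51.4 mm, expected 52). Tab spans y -33 to -57, so the catch is about 3 mm. I'll turn the tool so the wide linkage lies along the shelf edge and the camera sits on the robot's side.

drive_tool:
  series:
    - [0, [0, 0, 0], -7]
    - [0, [0, 0, 0], -7]
    - [0, [0, 0, 0], -7]
    - [0, [0, 0, 0], -7]
    - [0, [0, 0, 0], -7]
    - [0, [0, 0, 0], -7]
    - [0, [0, 0, 0], -7]
    - [0, [0, 0, 0], -7]
    - [0, [0, 0, 0], -7]
    - [0, [0, 0, 0], -7]
    - [0, [0, 0, 0], -7]
    - [0, [0, 0, 0], -7]
    - [0, [0, 0, 0], -7]
    - [0, [0, 0, 0], -7]
    - [0, [0, 0, 0], -7]
    - [0, [0, 0, 0], -7]
    - [0, [0, 0, 0], -7]
    - [0, [0, 0, 0], -7]
    - [0, [0, 0, 0], -7]
    - [0, [0, 0, 0], -7]

```text
clock: 3.72
position: [478.5, -64.0, 239.5]
tcp_rot: [-180.0, 0.0, 159.3]
ft_force: [-0.6, -0.1, 0.8]
gripper_width: 0.005
```

drive_tool:
  series:
    - [0, [0, 0, 0], -6.8]
    - [0, [0, 0, 0], 0]
    - [0, [0, 0, 0], 0]

```text
clock: 3.97
position: [478.6, -63.6, 239.5]
tcp_rot: [-180.0, 0.0, 165.6]
ft_force: [-0.3, 0.3, -0.2]
gripper_width: 0.004
```

```bash
python3 - <<'E'
from rig import ctrl
from h import *
s=ctrl.sense(); print(s["position"],s["tcp_rot"],s["qpos"],s["ft_force"])
print("shelf",sh(s["position"]), move(s,wo(-17,-6),s["tcp_rot"][2]))
E
```

```text
[478.62905344 -63.55828631 239.45075757] [-1.79997072e+02  1.99724374e-02  1.65611465e+02] [-1.15994960e+01 -1.28651609e+01  8.77888384e+01 -4.03499775e-03
  1.05056516e+02 -8.72120090e+01] [-0.30691214  0.26716332 -0.15580515]
shelf [ -49.45038702 -123.11221002] (np.float64(-31.389189653085698), np.float64(117.40109082164872))
```

drive_tool:
  series:
    - [0, [-0.8, 2.9, 0], -0.5]
    - [0, [-0.8, 2.9, 0], 0]
    - [0, [-0.8, 3, 0], 0]
    - [0, [-0.8, 3, 0], 0]
    - [0, [0, 0, 0], 0]
    - [0, [0, 0, 2.5], 0]
    - [0, [0, 0, 2.5], 0]
    - [0, [0, 0, 2.5], 0]
    - [0, [0, 0, 2.3], 0]
    - [0, [0, 0, 0], 0]
    - [0, [0, 0, 0], 0]

```text
clock: 4.88
position: [538.2, 43.3, 145.0]
tcp_rot: [180.0, 0.2, 166.1]
ft_force: [-5.6, -1.2, 14.0]
gripper_width: -0.003
```

```bash
python3 - <<'E'
from rig import ctrl
from h import *
s=ctrl.sense(); print(s["position"],s["tcp_rot"],s["ft_force"]); print("shelf",sh(s["position"]))
c=ctrl.capture("wrist"); cv2.imwrite("pics/w2.png",c["image"][:,:,::-1])
E
```

```text
[538.17255264  43.34049493 145.04600851] [179.99514358   0.21785546 166.14784013] [-5.60932606 -1.21745356 13.9587431 ]
shelf [-17.26879776  -5.05661702]
```

View pics/w2.png

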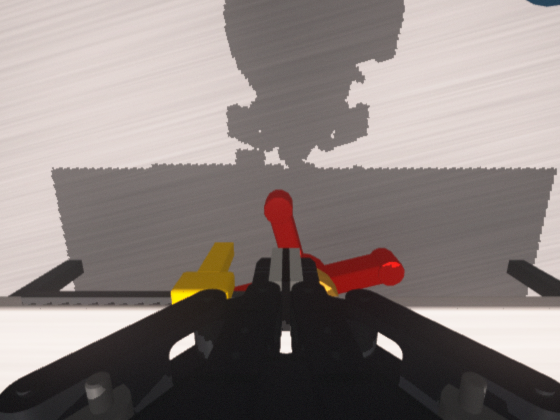

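The tool stopped at z 145 with 14 N upward, so the fingertips are on the brass bonnet that juts out before the edge. I'll raise clear of it; the tips will then be at about 144, still beside the tab.

drive_tool:
  series:
    - [0, [0, 0, -0.6], 0]
    - [0, [0.2, 0, -0.5], 0]
    - [0, [0, 0, 0], 0]
    - [0, [0, -0.8, 0], 0]
    - [0, [0, -0.8, 0], 0]
    - [0, [0, -0.8, 0], 0]
    - [0, [0, -0.8, 0], 0]
    - [0, [0, -0.8, 0], 0]
    - [0, [0, 0, 0], 0]

```text
clock: 5.68
position: [526.1, 4.4, 152.0]
tcp_rot: [-179.9, -0.0, 166.3]
ft_force: [0.0, 0.5, -0.6]
gripper_width: 0.0
```

```bash
python3 - <<'E'
from rig import ctrl
from h import *
s=ctrl.sense(); print(s["position"],s["tcp_rot"],s["ft_force"]); print("shelf",sh(s["position"]), "F shelf",s["ft_force"][:2]@NX,s["ft_force"][:2]@NY)
c=ctrl.capture("wrist"); cv2.imwrite("pics/w3.png",c["image"][:,:,::-1])
E
```

```text
[526.12777532   4.35639362 151.95349751] [-1.79947118e+02 -3.32674629e-02  1.66322606e+02] [ 0.03748436  0.47042552 -0.57971975]
shelf [-19.61711628 -45.79139596] F shelf -0.076378889064302 0.46569465152964973
```

View pics/w3.png

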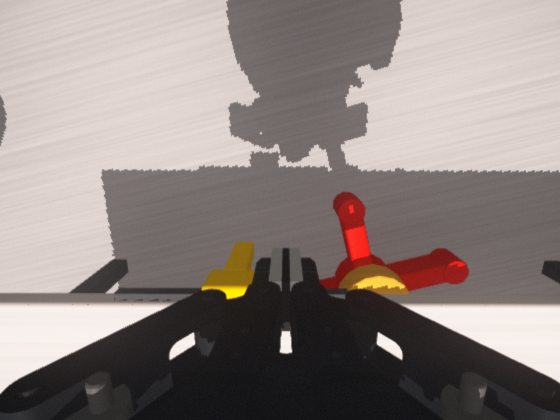

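The tab is now directly left of the fingers in this picture, (203–250, 245–298), and has moved with them. I'll keep pushing to the end stop.

drive_tool:
  series:
    - [0, [0, -0.8, 0], 0]
    - [0, [0, -0.8, 0], 0]
    - [0, [0, -0.8, 0], 0]
    - [0, [0, -0.6, 0], 0]
    - [0, [0, -0.4, 0], 0]
    - [0, [0, -0.2, 0], 0]
    - [0, [0, 0, 0], 0]

```text
clock: 6.32
position: [518.6, -26.4, 152.3]
tcp_rot: [179.6, -0.0, 166.5]
ft_force: [4.1, 11.9, -1.0]
gripper_width: -0.001
```

```bash
python3 - <<'E'
from rig import ctrl
from h import *
s=ctrl.sense(); print(s["position"],s["tcp_rot"],s["ft_force"]); print("shelf",sh(s["position"]), "F shelf",s["ft_force"][:2]@NX,s["ft_force"][:2]@NY)
c=ctrl.capture("top"); hsv=cv2.cvtColor(c["image"],cv2.COLOR_RGB2HSV)
N,l,st,ce=cv2.connectedComponentsWithStats(cv2.inRange(hsv,(22,120,80),(35,255,255)))
for i in range(1,N):
    if st[i,4]>5: print(st[i],ce[i],sh(onz(c,*ce[i],158)))
c=ctrl.capture("wrist"); hsv=cv2.cvtColor(c["image"],cv2.COLOR_RGB2HSV)
N,l,st,ce=cv2.connectedComponentsWithStats(cv2.inRange(hsv,(22,150,80),(35,255,255)))
for i in range(1,N):
    if st[i,4]>15: print("w",st[i],ce[i],sh(onz(c,*ce[i],150)),[sh(onz(c,u,st[i,1]+st[i,3]-2,158)).round(1) for u in (st[i,0],st[i,0]+st[i,2])])
cv2.imwrite("pics/w4.png",c["image"][:,:,::-1])
E
```

```text
[518.59085214 -26.41246865 152.30443225] [ 1.79634961e+02 -3.89168132e-03  1.66549229e+02] [ 4.10747106 11.94612256 -0.95257411]
shelf [-19.55837507 -77.46985309] F shelf 1.123984527910717 12.58244099751791
w [205 243  50  56 969] [233.59029928 277.48194014] [ -15.58158586 -103.72439844] [array([  -9.6, -116.1]), array([ -9.7, -92.6])]
w [414 277  47  11 307] [436.60260586 282.4723127 ] [-13.41566536  -3.59056561] [array([-15.8, -18.4]), array([-15.9,   3.6])]
```

View pics/w4.png

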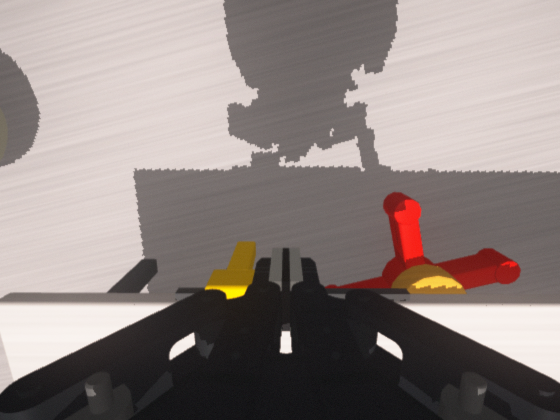

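The tab is at the end stop: left side at y ≈ -93 (expected -94) and 12.6 N against the fingers. I'll back off, lift, and check the catch before placing the finger behind the front arm.

drive_tool:
  series:
    - [0, [0, 0, 0], 0]
    - [0, [0, 0, 0], 0]
    - [0, [0, 0.8, 0], 0]
    - [0, [0, 0.5, -2], 0]
    - [0, [0.3, 1, -2], -5]
    - [0, [0.6, 1, 0], -5.5]
    - [0, [0.3, 1, 0], -5]
    - [0, [0, 0, 0], 0]
    - [0, [0, 0, 0], 0]

```text
clock: 7.17
position: [513.8, 14.8, 192.3]
tcp_rot: [-179.9, 0.0, -178.2]
ft_force: [-0.3, -0.1, 0.3]
gripper_width: -0.004
```

```bash
cat > st.py <<'E'
from rig import ctrl
from h import *
def st():
    s=ctrl.sense(); y=s["tcp_rot"][2]; yr=np.radians(y); q=sh(s["position"])-[10,0]
    pt=YAW+180-y; f=s["ft_force"]
    print("t",round(s["clock"],2),"shelf",sh(s["position"]).round(1),"z",s["position"][2].round(1),"phi_tool",round((pt+180)%360-180,1),
      "r",np.hypot(*q).round(1),"F tool",(f[:2]@[np.cos(yr),np.sin(yr)]).round(1),(f[:2]@[np.sin(yr),-np.cos(yr)]).round(1),"Fz",f[2].round(1),"mom",s["moment"].round(2),"rot",s["tcp_rot"].round(1))
    return s
E
python3 - <<'E'
from st import *
s=st(); print(move(s,wo(-28.5,-41),s["tcp_rot"][2]))
c=ctrl.capture("top"); hsv=cv2.cvtColor(c["image"],cv2.COLOR_RGB2HSV)
cv2.imwrite("pics/t5.png",cv2.resize(c["image"][150:270,200:370],None,fx=4.5,fy=4.5)[:,:,::-1])
c=ctrl.capture("wrist"); hsv=cv2.cvtColor(c["image"],cv2.COLOR_RGB2HSV)
N,l,stt,ce=cv2.connectedComponentsWithStats(cv2.inRange(hsv,(24,150,80),(35,255,255)))
for i in range(1,N):
    if stt[i,4]>15: print("w",stt[i],ce[i],sh(onz(c,*ce[i],158)))
cv2.imwrite("pics/w5.png",c["image"][:,:,::-1])
E
```

```text
t 7.17 shelf [-34.1 -38.6] z 192.3 phi_tool -15.7 r 58.6 F tool 0.3 -0.1 Fz 0.3 mom [ 0.   -0.05  0.  ] rot [-179.9    0.  -178.2]
(np.float64(-4.777351045998776), np.float64(-3.836140330431098))
w [151 244  42  22 547] [171.32723949 254.6416819 ] [ -10.55943721 -103.38746973]
```

View pics/w5.png

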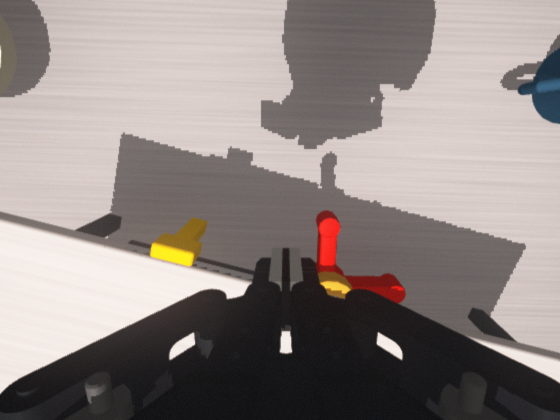

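View pics/t5.png

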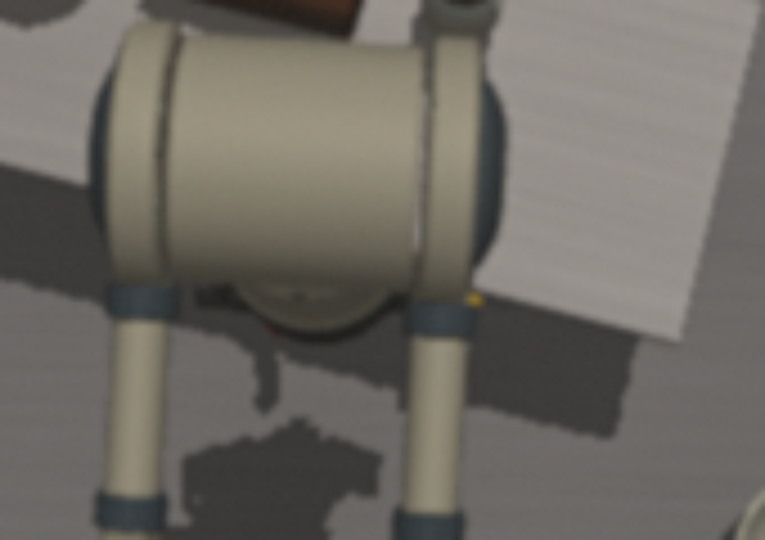

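```bash
python3 - <<'E'
from st import *
c=ctrl.capture("wrist")
for u,v in [(151,258),(194,266),(153,246),(198,252)]: print(sh(onz(c,u,v,158)))
for u,v in [(327,219),(395,290)]:
    q=sh(onz(c,u,v,122)); print("end",q, np.degrees(np.arctan2(q[1],q[0]-10))%360,np.hypot(q[1],q[0]-10))
for u,v in [(0,212),(520,345)]: print("edge",sh(onz(c,u,v,150)))
cv2.imwrite("pics/w5z.png",cv2.resize(c["image"][200:320,120:420],None,fx=2.6,fy=2.6,interpolation=cv2.INTER_CUBIC)[:,:,::-1])
E
```

```text
[  -5.22454138 -114.71136504]
[ -7.04691762 -89.13283158]
[ -13.11064942 -114.7920702 ]
[-16.53929419 -88.61124922]
end [-47.49182615 -13.7854702 ] 193.48388963844008 59.12147886030088
end [-8.77926649 51.46135614] 110.04802585702645 54.78076328435819
edge [  -5.88527461 -208.8825954 ]
edge [ -5.14237372 132.59286997]
```

View pics/w5z.png

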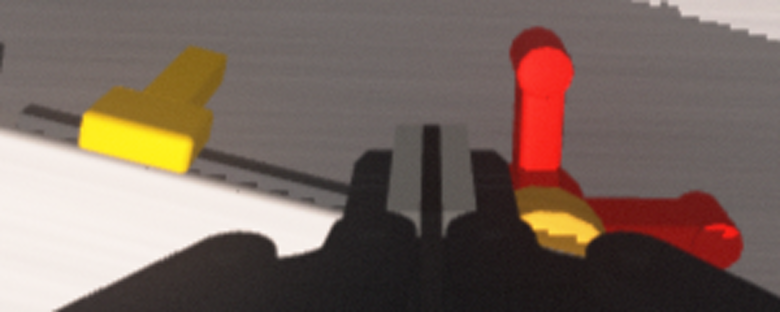

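```bash
python3 - <<'E'
from st import *
c=ctrl.capture("side"); hsv=cv2.cvtColor(c["image"],cv2.COLOR_RGB2HSV)
N,l,stt,ce=cv2.connectedComponentsWithStats(cv2.inRange(hsv,(22,150,100),(35,255,255)))
for i in range(1,N):
    if stt[i,4]>8: print(stt[i],ce[i],sh(onz(c,*ce[i],150)))
for k in (0,57,65): print(k,proj(c,np.r_[wo(-9,-42-k),148]))
c=ctrl.capture("top")
for k in (57,61,65): print(k,[proj(c,np.r_[wo(x,-42-k+y),158]).round(1) for x,y in((-14,-13),(-4,-13))])
hsv=cv2.cvtColor(c["image"],cv2.COLOR_RGB2HSV)
N,l,stt,ce=cv2.connectedComponentsWithStats(cv2.inRange(hsv,(22,120,60),(35,255,255)))
for i in range(1,N): print(stt[i],ce[i])
E
```

```text
[267 195   5  14  49] [268.7755102  200.30612245] [  -9.08166033 -105.69088264]
0 [273.88489035 188.65609694]
57 [269.3956664  199.70253648]
65 [268.73357474 201.33171683]
57 [array([303.5, 218.6]), array([304.6, 214.7])]
61 [array([305.1, 219. ]), array([306.2, 215.1])]
65 [array([306.7, 219.4]), array([307.8, 215.5])]
[305 215   2   3   5] [305.4 216.2]
```

All views put the catch at 61–65 mm, and the firm end-stop force agrees. Next I lower the finger to the right of the front arm.

drive_tool:
  series:
    - [0, [-0.4, -0.7, 0], 0]
    - [0, [0, 0, 2], 0]
    - [0, [0, 0, 2], 0]
    - [0, [0, 0, 2], 0]
    - [0, [0, 0, 2], 0]
    - [0, [0, 0, 0], 0]
    - [0, [0, 0, 0], 0]

```text
clock: 8.0
position: [517.4, 7.7, 111.2]
tcp_rot: [180.0, -0.2, -178.1]
ft_force: [-0.8, -0.1, 1.7]
gripper_width: -0.003
```

```bash
python3 - <<'E'
from st import *
s=st()
c=ctrl.capture("wrist")
cv2.imwrite("pics/w6.png",c["image"][:,:,::-1])
E
```

```text
t 8.0 shelf [-28.9 -44.6] z 111.2 phi_tool -15.7 r 59.2 F tool 0.8 -0.1 Fz 1.7 mom [ 0.03 -0.04  0.01] rot [ 180.    -0.2 -178.1]
```

View pics/w6.png

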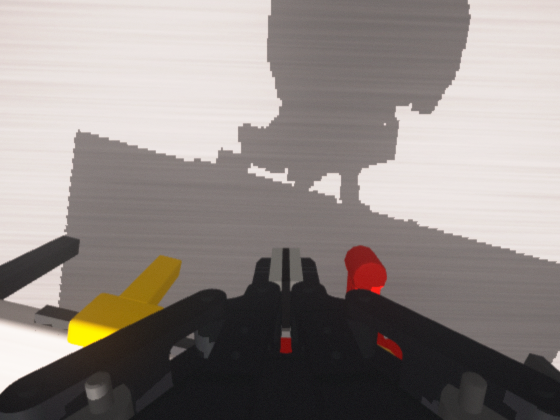

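drive_tool:
  series:
    - [0, [0, 0.4, 0], 0]
    - [0, [0, 0.4, 0], 0]
    - [0, [0, 0, 0], 0]
    - [0, [0.18, 0.43, 0], 5]
    - [0, [0.18, 0.43, 0], 5]
    - [0, [0.18, 0.43, 0], 5]
    - [0, [0.18, 0.43, 0], 5]
    - [0, [0, 0, 0], 0]

```text
clock: 8.72
position: [512.0, 34.2, 113.0]
tcp_rot: [-180.0, 0.0, 161.8]
ft_force: [-0.7, -1.9, -0.3]
gripper_width: 0.003
```

```bash
python3 - <<'E'
from st import *
s=st()
c=ctrl.capture("wrist")
cv2.imwrite("pics/w7.png",c["image"][:,:,::-1])
E
```

```text
t 8.72 shelf [-40.5 -20.2] z 113.0 phi_tool 4.4 r 54.4 F tool 0.0 -2.0 Fz -0.3 mom [-0.21  0.25 -0.  ] rot [-180.     0.   161.8]
```

View pics/w7.png

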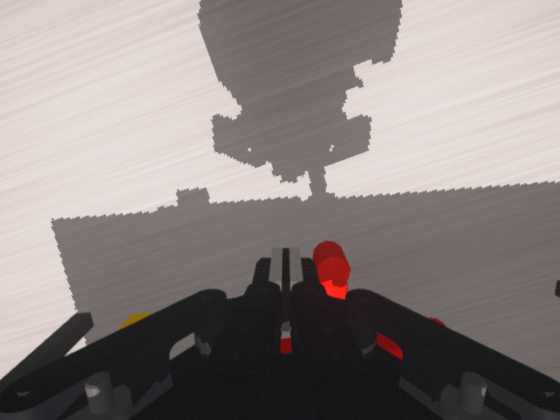

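Contact is made, with 2 N resisting the turn. Arm and finger are in step at about +4°. Continuing.

drive_tool:
  series:
    - [0, [0.18, 0.43, 0], 5]
    - [0, [0.18, 0.43, 0], 5]
    - [0, [0.18, 0.43, 0], 5]
    - [0, [0.18, 0.43, 0], 5]
    - [0, [0.18, 0.43, 0], 5]
    - [0, [0.18, 0.43, 0], 5]
    - [0, [0, 0, 0], 0]
    - [0, [0, 0, 0], 0]

```text
clock: 9.43
position: [516.2, 61.5, 112.4]
tcp_rot: [180.0, 0.0, 132.2]
ft_force: [-0.6, -0.5, 0.2]
gripper_width: 0.0
```

```bash
cat >> st.py <<'E'
def pol(s):
    pt=np.radians(YAW+180-s["tcp_rot"][2]); q=sh(s["position"])-[10,0]
    print("u,t comps",(q@[-np.cos(pt),np.sin(pt)]).round(1),(q@[np.sin(pt),np.cos(pt)]).round(1))
E
python3 - <<'E'
from st import *
s=st(); pol(s)
c=ctrl.capture("wrist")
cv2.imwrite("pics/w8.png",c["image"][:,:,::-1])
E
```

```text
t 9.43 shelf [-43.    7.3] z 112.4 phi_tool 33.9 r 53.5 F tool -0.0 -0.8 Fz 0.2 mom [-0.01  0.1   0.01] rot [180.    0.  132.2]
u,t comps 48.0 -23.5
```

View pics/w8.png

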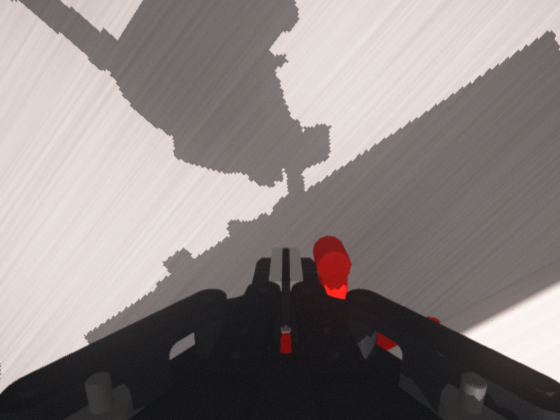

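drive_tool:
  series:
    - [0, [0.15, 0.34, 0], 4]
    - [0, [0.15, 0.34, 0], 4]
    - [0, [0.15, 0.34, 0], 4]
    - [0, [0, 0, 0], 0]

```text
clock: 9.82
position: [521.3, 71.3, 112.3]
tcp_rot: [-180.0, -0.0, 120.0]
ft_force: [-2.0, -0.5, 0.3]
gripper_width: 0.002
```

```bash
python3 - <<'E'
from st import *
s=st(); pol(s)
E
```

```text
t 9.82 shelf [-40.4  18.1] z 112.3 phi_tool 46.2 r 53.5 F tool 0.5 -2.0 Fz 0.3 mom [-0.02  0.26  0.06] rot [-180.   -0.  120.]
u,t comps 47.9 -23.8
```

drive_tool:
  series:
    - [0, [0.06, 0.13, 0], 1.5]
    - [0, [0.06, 0.13, 0], 1.5]
    - [0, [0, 0, 0], 0]

```text
clock: 10.07
position: [522.8, 73.4, 112.3]
tcp_rot: [-180.0, -0.0, 117.1]
ft_force: [-3.1, 0.2, 0.7]
gripper_width: -0.004
```

drive_tool:
  series:
    - [0, [0.06, 0.13, 0], 1.5]
    - [0, [0.06, 0.13, 0], 1.5]
    - [0, [0, 0, 0], 0]

```text
clock: 10.32
position: [524.7, 75.7, 112.3]
tcp_rot: [-180.0, -0.0, 114.1]
ft_force: [-3.8, -0.7, 0.1]
gripper_width: -0.001
```

```bash
python3 - <<'E'
from st import *
s=st(); pol(s)
c=ctrl.capture("wrist"); cv2.imwrite("pics/w9.png",c["image"][:,:,::-1])
c=ctrl.capture("side"); cv2.imwrite("pics/s9.png",cv2.resize(c["image"][60:260,190:390],None,fx=3,fy=3,interpolation=cv2.INTER_CUBIC)[:,:,::-1])
E
```

```text
t 10.32 shelf [-38.1  23.1] z 112.3 phi_tool 52.1 r 53.4 F tool 0.9 -3.8 Fz 0.1 mom [-0.02  0.46  0.07] rot [-180.    -0.   114.1]
u,t comps 47.8 -23.8
```

View pics/w9.png

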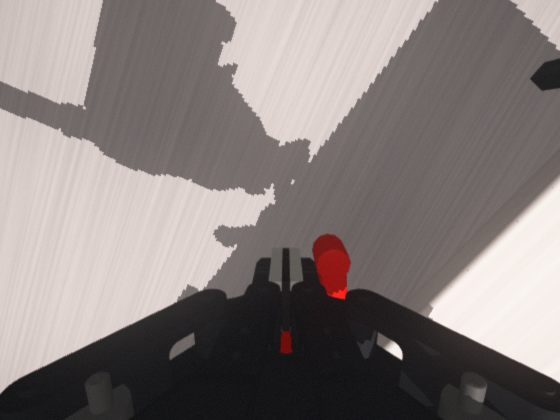

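View pics/s9.png

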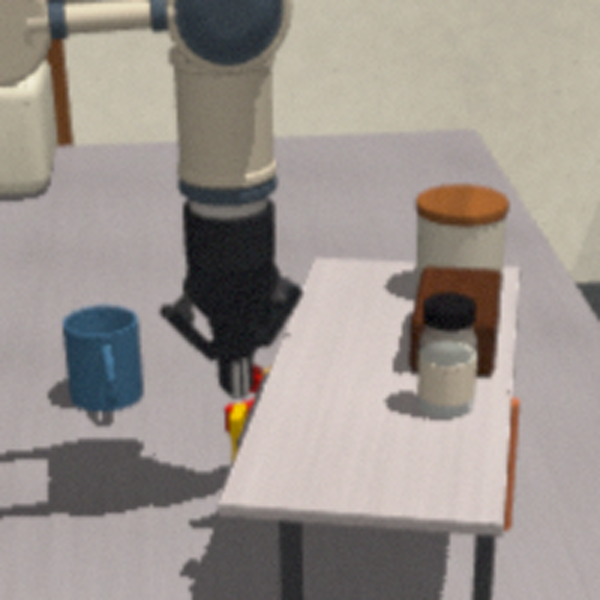

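The linkage knuckles sit well above the shelf top and clear of the edge. The front arm is under way at about 52° (about 67° turned) and 3.8 N is plain friction. Continuing in small steps.

drive_tool:
  series:
    - [0, [0.06, 0.13, 0], 1.5]
    - [0, [0.06, 0.13, 0], 1.5]
    - [0, [0, 0, 0], 0]

```text
clock: 10.67
position: [526.7, 77.8, 112.3]
tcp_rot: [180.0, -0.0, 111.0]
ft_force: [-3.3, -0.8, 0.8]
gripper_width: -0.002
```

drive_tool:
  series:
    - [0, [0.06, 0.13, 0], 1.5]
    - [0, [0.06, 0.13, 0], 1.5]
    - [0, [0, 0, 0], 0]

```text
clock: 10.92
position: [528.7, 79.9, 112.2]
tcp_rot: [-180.0, -0.0, 108.0]
ft_force: [-2.7, -0.2, 0.0]
gripper_width: 0.004
```

drive_tool:
  series:
    - [0, [0.06, 0.13, 0], 1.5]
    - [0, [0.06, 0.13, 0], 1.5]
    - [0, [0, 0, 0], 0]

```text
clock: 11.17
position: [530.9, 81.8, 112.2]
tcp_rot: [180.0, -0.0, 105.0]
ft_force: [-2.4, 1.2, -0.3]
gripper_width: -0.001
```

```bash
python3 - <<'E'
from st import *
s=st(); pol(s)
E
```

```text
t 11.17 shelf [-33.5  30.5] z 112.2 phi_tool 61.1 r 53.2 F tool 1.8 -2.0 Fz -0.3 mom [0.05 0.48 0.07] rot [180.  -0. 105.]
u,t comps 47.7 -23.4
```

No seat yet after about 76°. I'll withdraw, lift and go to the next arm, which should now be near -29°.

drive_tool:
  series:
    - [0, [0.3, -0.8, 0], 0]
    - [0, [0.5, -0.2, -1], 0]
    - [0, [0.5, 0, -2.5], 0]
    - [0, [0, 0, -2.5], -5]
    - [0, [0, 0, 0], -7]
    - [0, [0, 0, 0], -7]
    - [0, [0, 0, 0], -7]
    - [0, [0, 0, 0], -7]
    - [0, [0, 0, 0], -7]
    - [0, [0, 0, 0], -7]
    - [0, [0, 0, 0], -7]
    - [0, [0, 0, 0], -7]
    - [0, [0, 0, 0], 0]
    - [0, [0, 0, 0], 0]

```text
clock: 12.33
position: [518.0, 91.9, 173.3]
tcp_rot: [180.0, 0.1, 165.8]
ft_force: [0.5, -0.3, -0.3]
gripper_width: 0.004
```

```bash
python3 - <<'E'
from st import *
s=st(); print(move(s,wo(-32,-57),s["tcp_rot"][2]))
c=ctrl.capture("wrist"); cv2.imwrite("pics/w10.png",c["image"][:,:,::-1])
E
```

```text
t 12.33 shelf [-48.5  37.3] z 173.3 phi_tool 0.4 r 69.4 F tool -0.6 -0.1 Fz -0.3 mom [ 0.01 -0.03 -0.01] rot [1.800e+02 1.000e-01 1.658e+02]
(np.float64(-17.112409796807356), np.float64(-94.17130386022518))
```

View pics/w10.png

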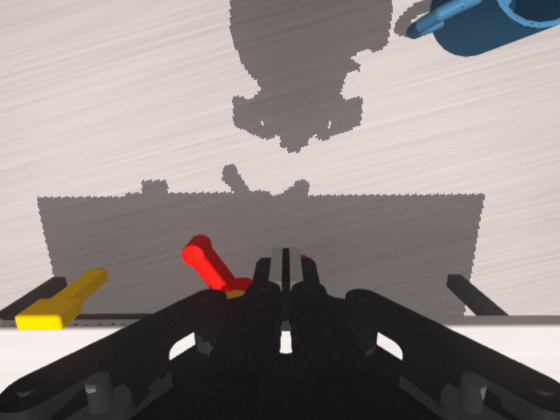

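drive_tool:
  series:
    - [0, [-0.5, -2.8, 0], 0]
    - [0, [-0.6, -3.3, 0], 0]
    - [0, [-0.6, -3.3, 0], 0]
    - [0, [0, 0, 0], 0]
    - [0, [0, 0, 0], 0]

```text
clock: 12.8
position: [511.5, -4.9, 172.6]
tcp_rot: [180.0, 0.0, 165.6]
ft_force: [0.3, 0.8, 1.1]
gripper_width: -0.006
```

```bash
python3 - <<'E'
from st import *
s=st()
c=ctrl.capture("wrist"); cv2.imwrite("pics/w11.png",c["image"][:,:,::-1])
hsv=cv2.cvtColor(c["image"],cv2.COLOR_RGB2HSV)
N,l,stt,ce=cv2.connectedComponentsWithStats(cv2.inRange(hsv,(0,180,60),(6,255,255)))
for i in range(1,N):
    if stt[i,4]>25: print(stt[i],ce[i])
E
```

```text
t 12.8 shelf [-31.6 -58.3] z 172.6 phi_tool 0.5 r 71.6 F tool -0.1 0.8 Fz 1.1 mom [ 0.    0.02 -0.02] rot [180.    0.  165.6]
[ 325  212  136   76 3383] [391.25155188 251.7502217 ]
```

View pics/w11.png

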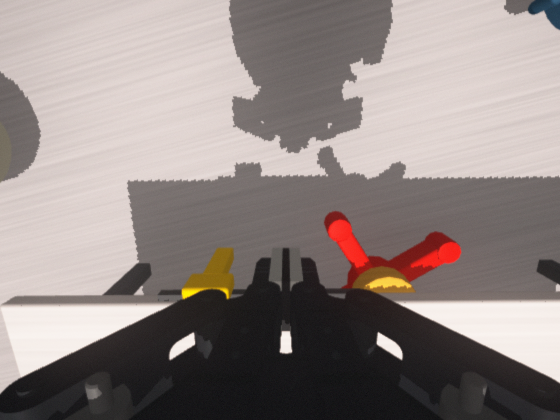

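The next arm's end is at (338,228), to the left of the finger, and the tab at (209,275) stays aside. Lowering and closing up to the arm.

drive_tool:
  series:
    - [0, [0, 0, 2], 0]
    - [0, [0, 0, 2], 0]
    - [0, [0, 0, 2.1], 0]
    - [0, [0, 0, 0], 0]
    - [0, [0, 0.4, 0], -0.5]
    - [0, [0, 0.3, 0], 0]
    - [0, [0, 0, 0], 0]
    - [0, [0, 0, 0], 0]

```text
clock: 13.52
position: [514.0, 3.8, 113.1]
tcp_rot: [180.0, 0.2, 166.5]
ft_force: [0.0, 0.2, 0.5]
gripper_width: -0.002
```

drive_tool:
  series:
    - [0, [0, 0.15, 0], 0]
    - [0, [0, 0.15, 0], 0]
    - [0, [0, 0, 0], 0]

```text
clock: 13.77
position: [514.1, 6.4, 111.7]
tcp_rot: [180.0, 0.0, 166.4]
ft_force: [-0.1, -0.3, 0.3]
gripper_width: 0.001
```

drive_tool:
  series:
    - [0, [0.02, 0.13, 0], 0]
    - [0, [0.03, 0.13, 0], 0]
    - [0, [0, 0, 0], 0]

```text
clock: 14.02
position: [513.9, 8.4, 111.4]
tcp_rot: [-179.9, -0.0, 166.4]
ft_force: [-1.0, -2.2, 1.3]
gripper_width: 0.002
```

drive_tool:
  series:
    - [0, [0.02, 0.13, 0], 0]
    - [0, [0.03, 0.13, 0], 0]
    - [0, [0, 0, 0], 0]

```text
clock: 14.27
position: [513.2, 10.7, 111.2]
tcp_rot: [-179.9, -0.1, 166.4]
ft_force: [-4.4, -4.5, 1.7]
gripper_width: -0.004
```

```bash
python3 - <<'E'
from st import *
s=st(); pol(s)
c=ctrl.capture("wrist"); cv2.imwrite("pics/w12.png",c["image"][:,:,::-1])
E
```

```text
t 14.27 shelf [-33.7 -42.7] z 111.2 phi_tool -0.3 r 61.1 F tool 3.2 -5.4 Fz 1.7 mom [-0.68  0.78  0.04] rot [-1.799e+02 -1.000e-01  1.664e+02]
u,t comps 43.9 -42.5
```

View pics/w12.png

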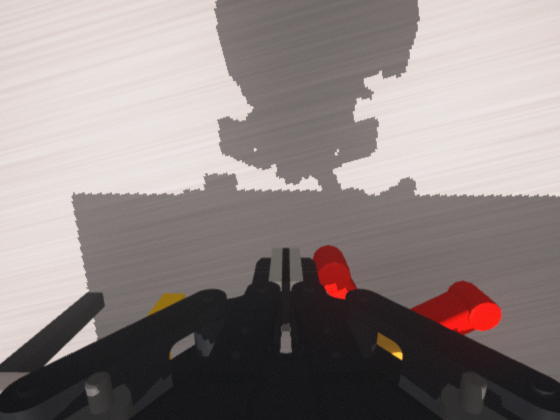

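In contact. The net torque about the axis is about 0.15 N·m, which is friction only. Continuing in small steps.

drive_tool:
  series:
    - [0, [0.02, 0.13, 0], 1]
    - [0, [0.02, 0.13, 0], 0]
    - [0, [0, 0, 0], 0]

```text
clock: 14.57
position: [513.1, 13.3, 110.8]
tcp_rot: [-179.9, -0.2, 165.4]
ft_force: [-5.4, -4.5, 2.6]
gripper_width: -0.002
```

drive_tool:
  series:
    - [0, [0.02, 0.13, 0], 0]
    - [0, [0.02, 0.13, 0], 0]
    - [0, [0, 0, 0], 0]

```text
clock: 14.82
position: [513.3, 16.0, 110.6]
tcp_rot: [-179.9, -0.2, 165.4]
ft_force: [-5.3, -3.7, 1.2]
gripper_width: 0.0
```

drive_tool:
  series:
    - [0, [0.02, 0.13, 0], 0]
    - [0, [0.02, 0.13, 0], 0]
    - [0, [0, 0, 0], 0]

```text
clock: 15.07
position: [513.6, 18.8, 110.5]
tcp_rot: [-179.9, -0.2, 165.4]
ft_force: [-5.0, -3.8, -0.5]
gripper_width: 0.006
```

```bash
cat >> st.py <<'E'
def tq(s,r=50,off=8):
    "torque on knob about its axis (clockwise +), contact on finger's left face, from force; finger half width 16"
    pt=np.radians(YAW+180-s["tcp_rot"][2]); q=sh(s["position"])-[10,0]
    t=np.array([np.sin(pt),np.cos(pt)]); u=np.array([-np.cos(pt),np.sin(pt)])
    f=-np.array([s["ft_force"][:2]@NX,s["ft_force"][:2]@NY])
    for a in (-11,-5,0,5,11):
        p=q+16*t+a*u; print("  contact a",a,"r",np.hypot(*p).round(1),"ang",np.degrees(np.arctan2(p[1],-p[0])).round(1),"torque",(-(p[0]*f[1]-p[1]*f[0])/1000).round(3))
E
python3 - <<'E'
from st import *
s=st(); pol(s); tq(s)
E
```

```text
t 15.07 shelf [-35.3 -34.8] z 110.5 phi_tool 0.7 r 57.1 F tool 3.9 -5.0 Fz -0.5 mom [-0.55  0.74  0.04] rot [-179.9   -0.2  165.4]
u,t comps 44.8 -35.4
  contact a -11 r 39.0 ang -29.1 torque 0.093
  contact a -5 r 44.3 ang -25.2 torque 0.123
  contact a 0 r 48.8 ang -22.6 torque 0.148
  contact a 5 r 53.4 ang -20.5 torque 0.173
  contact a 11 r 59.1 ang -18.4 torque 0.202
```

drive_tool:
  series:
    - [0, [0.02, 0.13, 0], 0]
    - [0, [0.02, 0.13, 0], 0]
    - [0, [0, 0, 0], 0]

```text
clock: 15.32
position: [513.9, 21.5, 110.4]
tcp_rot: [-179.9, -0.2, 165.4]
ft_force: [-3.1, -3.5, -0.4]
gripper_width: -0.001
```

drive_tool:
  series:
    - [0, [0.03, 0.13, 0], 0]
    - [0, [0.03, 0.13, 0], 0]
    - [0, [0, 0, 0], 0]

```text
clock: 15.57
position: [514.1, 24.3, 110.5]
tcp_rot: [-179.9, -0.2, 165.4]
ft_force: [-2.9, -3.6, -1.5]
gripper_width: -0.002
```

drive_tool:
  series:
    - [0, [0.03, 0.13, 0], 0]
    - [0, [0.03, 0.13, 0], 0]
    - [0, [0, 0, 0], 0]

```text
clock: 15.82
position: [514.6, 27.1, 110.6]
tcp_rot: [-179.9, -0.1, 165.4]
ft_force: [-3.5, -3.1, -0.3]
gripper_width: 0.003
```

drive_tool:
  series:
    - [0, [0.04, 0.13, 0], 0.5]
    - [0, [0.05, 0.13, 0], 0.5]
    - [0, [0, 0, 0], 0]

```text
clock: 16.07
position: [514.8, 30.0, 110.9]
tcp_rot: [-180.0, -0.1, 164.4]
ft_force: [-3.2, -2.3, -2.1]
gripper_width: 0.001
```

```bash
python3 - <<'E'
from st import *
s=st(); pol(s); tq(s)
E
```

```text
t 16.07 shelf [-36.8 -23.6] z 110.9 phi_tool 1.7 r 52.4 F tool 2.4 -3.1 Fz -2.1 mom [-0.45  0.4   0.01] rot [-1.800e+02 -1.000e-01  1.644e+02]
u,t comps 46.1 -25.0
  contact a -11 r 36.2 ang -12.6 torque 0.087
  contact a -5 r 42.0 ang -10.6 torque 0.106
  contact a 0 r 46.9 ang -9.3 torque 0.121
  contact a 5 r 51.8 ang -8.2 torque 0.137
  contact a 11 r 57.8 ang -7.2 torque 0.156
```

drive_tool:
  series:
    - [0, [0.07, 0.13, 0], 1.5]
    - [0, [0.07, 0.13, 0], 1.5]
    - [0, [0, 0, 0], 0]

```text
clock: 16.32
position: [514.4, 33.0, 111.1]
tcp_rot: [180.0, -0.0, 161.4]
ft_force: [-2.6, -2.1, -0.8]
gripper_width: -0.003
```

drive_tool:
  series:
    - [0, [0.07, 0.13, 0], 1.5]
    - [0, [0.07, 0.13, 0], 1.5]
    - [0, [0, 0, 0], 0]

```text
clock: 16.57
position: [514.0, 36.0, 111.2]
tcp_rot: [180.0, -0.0, 158.4]
ft_force: [-2.8, -1.7, -1.4]
gripper_width: -0.001
```

drive_tool:
  series:
    - [0, [0.07, 0.13, 0], 1.5]
    - [0, [0.07, 0.13, 0], 1.5]
    - [0, [0, 0, 0], 0]

```text
clock: 16.82
position: [513.7, 38.9, 111.3]
tcp_rot: [180.0, -0.0, 155.5]
ft_force: [-2.0, -1.6, -1.0]
gripper_width: -0.005
```

```bash
python3 - <<'E'
from st import *
s=st(); pol(s); tq(s)
E
```

```text
t 16.82 shelf [-39.9 -15.2] z 111.3 phi_tool 10.7 r 52.2 F tool 1.1 -2.2 Fz -1.0 mom [-0.34  0.42  0.07] rot [180.   -0.  155.5]
u,t comps 46.2 -24.2
  contact a -11 r 36.2 ang -2.5 torque 0.069
  contact a -5 r 42.1 ang -0.6 torque 0.083
  contact a 0 r 47.0 ang 0.6 torque 0.094
  contact a 5 r 51.9 ang 1.6 torque 0.105
  contact a 11 r 57.8 ang 2.5 torque 0.118
```

Forces could rise at any step now, so I go one step per call.

drive_tool:
  series:
    - [0, [0.07, 0.13, 0], 1.5]
    - [0, [0.07, 0.13, 0], 1.5]
    - [0, [0, 0, 0], 0]

```text
clock: 17.07
position: [513.6, 41.9, 111.3]
tcp_rot: [180.0, -0.0, 152.5]
ft_force: [-2.1, -2.2, -0.3]
gripper_width: -0.002
```

drive_tool:
  series:
    - [0, [0.06, 0.13, 0], 1.5]
    - [0, [0.06, 0.13, 0], 1.5]
    - [0, [0, 0, 0], 0]

```text
clock: 17.32
position: [513.7, 44.7, 111.3]
tcp_rot: [180.0, -0.0, 149.5]
ft_force: [-1.8, -1.9, -0.4]
gripper_width: -0.0
```

drive_tool:
  series:
    - [0, [0.06, 0.13, 0], 1.5]
    - [0, [0.06, 0.13, 0], 1.5]
    - [0, [0, 0, 0], 0]

```text
clock: 17.57
position: [514.2, 47.6, 111.4]
tcp_rot: [180.0, 0.0, 146.5]
ft_force: [-2.3, -0.9, -0.6]
gripper_width: -0.001
```

drive_tool:
  series:
    - [0, [0.06, 0.13, 0], 1.5]
    - [0, [0.06, 0.13, 0], 1.5]
    - [0, [0, 0, 0], 0]

```text
clock: 17.82
position: [514.6, 50.4, 111.4]
tcp_rot: [180.0, -0.0, 143.5]
ft_force: [-1.9, -1.8, -0.5]
gripper_width: -0.001
```

drive_tool:
  series:
    - [0, [0.06, 0.13, 0], 1.5]
    - [0, [0.06, 0.13, 0], 1.5]
    - [0, [0, 0, 0], 0]

```text
clock: 18.07
position: [515.3, 53.1, 111.4]
tcp_rot: [180.0, 0.0, 140.5]
ft_force: [-3.4, -1.5, -0.4]
gripper_width: -0.001
```

drive_tool:
  series:
    - [0, [0.06, 0.13, 0], 1.5]
    - [0, [0.06, 0.13, 0], 1.5]
    - [0, [0, 0, 0], 0]

```text
clock: 18.32
position: [516.1, 55.9, 111.4]
tcp_rot: [180.0, 0.0, 137.5]
ft_force: [-2.4, -1.7, -0.6]
gripper_width: -0.003
```

```bash
python3 - <<'E'
from st import *
s=st(); pol(s); tq(s)
E
```

```text
t 18.32 shelf [-41.7   1.8] z 111.4 phi_tool 28.6 r 51.7 F tool 0.6 -2.8 Fz -0.6 mom [-0.24  0.43  0.03] rot [180.    0.  137.5]
u,t comps 46.3 -23.2
  contact a -11 r 36.0 ang 17.1 torque 0.095
  contact a -5 r 41.9 ang 18.8 torque 0.112
  contact a 0 r 46.8 ang 19.8 torque 0.126
  contact a 5 r 51.8 ang 20.7 torque 0.14
  contact a 11 r 57.7 ang 21.5 torque 0.157
```

drive_tool:
  series:
    - [0, [0.06, 0.13, 0], 1.5]
    - [0, [0.06, 0.13, 0], 1.5]
    - [0, [0, 0, 0], 0]

```text
clock: 18.57
position: [517.0, 58.6, 111.4]
tcp_rot: [180.0, 0.0, 134.5]
ft_force: [-2.7, -0.7, -0.4]
gripper_width: -0.001
```

drive_tool:
  series:
    - [0, [0.06, 0.13, 0], 1.5]
    - [0, [0.06, 0.13, 0], 1.5]
    - [0, [0, 0, 0], 0]

```text
clock: 18.82
position: [517.9, 61.2, 111.4]
tcp_rot: [-180.0, -0.0, 131.5]
ft_force: [-3.6, -0.6, 0.5]
gripper_width: -0.002
```

drive_tool:
  series:
    - [0, [0.06, 0.13, 0], 1.5]
    - [0, [0.06, 0.13, 0], 1.5]
    - [0, [0, 0, 0], 0]

```text
clock: 19.07
position: [518.6, 63.2, 111.3]
tcp_rot: [-179.9, -0.0, 128.5]
ft_force: [-5.1, -3.5, 1.3]
gripper_width: 0.003
```

Seat felt at about 143°: force is up to 6 N and the tool is lagging. Now 1 mm pushes.

drive_tool:
  series:
    - [0, [0.03, 0.1, 0], 1]
    - [0, [0, 0, 0], 0]

```text
clock: 19.23
position: [518.8, 63.8, 111.3]
tcp_rot: [-179.8, -0.0, 127.5]
ft_force: [-8.9, -4.2, 1.7]
gripper_width: -0.001
```

```bash
python3 - <<'E'
from st import *
s=st(); pol(s); tq(s)
E
```

```text
t 19.23 shelf [-41.   10.2] z 111.3 phi_tool 38.6 r 52.0 F tool 2.1 -9.6 Fz 1.7 mom [-0.67  1.22  0.07] rot [-179.8   -0.   127.5]
u,t comps 46.2 -23.9
  contact a -11 r 36.0 ang 26.0 torque 0.321
  contact a -5 r 41.9 ang 27.8 torque 0.378
  contact a 0 r 46.8 ang 29.0 torque 0.426
  contact a 5 r 51.8 ang 29.9 torque 0.474
  contact a 11 r 57.7 ang 30.8 torque 0.532
```

drive_tool:
  series:
    - [0, [0, 0.1, 0], 0]
    - [0, [0, 0, 0], 0]
    - [0, [0, 0, 0], 0]

```text
clock: 19.48
position: [519.3, 64.3, 111.3]
tcp_rot: [-179.8, -0.0, 127.6]
ft_force: [-9.6, -3.2, 2.9]
gripper_width: 0.001
```

```bash
python3 - <<'E'
from st import *
s=st(); tq(s)
E
```

```text
t 19.48 shelf [-40.6  10.7] z 111.3 phi_tool 38.6 r 51.7 F tool 3.3 -9.5 Fz 2.9 mom [-0.67  1.47  0.04] rot [-179.8   -0.   127.6]
  contact a -11 r 36.0 ang 27.1 torque 0.313
  contact a -5 r 41.9 ang 28.7 torque 0.37
  contact a 0 r 46.8 ang 29.8 torque 0.418
  contact a 5 r 51.8 ang 30.6 torque 0.466
  contact a 11 r 57.7 ang 31.4 torque 0.523
```

drive_tool:
  series:
    - [0, [0, 0.1, 0], 0]
    - [0, [0, 0, 0], 0]
    - [0, [0, 0, 0], 0]

```text
clock: 19.73
position: [519.8, 64.8, 111.3]
tcp_rot: [-179.8, -0.1, 127.6]
ft_force: [-10.6, -5.1, 3.2]
gripper_width: 0.002
```

```bash
python3 - <<'E'
from st import *
s=st(); pol(s); tq(s)
E
```

```text
t 19.73 shelf [-40.3  11.4] z 111.3 phi_tool 38.6 r 51.5 F tool 2.4 -11.5 Fz 3.2 mom [-0.69  1.73  0.09] rot [-1.798e+02 -1.000e-01  1.276e+02]
u,t comps 46.4 -22.5
  contact a -11 r 36.0 ang 28.2 torque 0.392
  contact a -5 r 41.9 ang 29.7 torque 0.461
  contact a 0 r 46.8 ang 30.6 torque 0.518
  contact a 5 r 51.8 ang 31.4 torque 0.576
  contact a 11 r 57.7 ang 32.1 torque 0.645
```

drive_tool:
  series:
    - [0, [0, 0.1, 0], 0]
    - [0, [0, 0, 0], 0]
    - [0, [0, 0, 0], 0]

```text
clock: 19.98
position: [520.3, 65.3, 111.3]
tcp_rot: [-179.7, -0.1, 127.6]
ft_force: [-12.7, -6.4, 3.8]
gripper_width: -0.004
```

```bash
python3 - <<'E'
from st import *
s=st(); pol(s); tq(s)
E
```

```text
t 19.98 shelf [-39.9  11.9] z 111.3 phi_tool 38.6 r 51.3 F tool 2.6 -14.0 Fz 3.8 mom [-0.84  1.96  0.12] rot [-1.797e+02 -1.000e-01  1.276e+02]
u,t comps 46.5 -21.8
  contact a -11 r 35.9 ang 29.3 torque 0.481
  contact a -5 r 41.9 ang 30.6 torque 0.564
  contact a 0 r 46.8 ang 31.5 torque 0.634
  contact a 5 r 51.8 ang 32.1 torque 0.704
  contact a 11 r 57.7 ang 32.8 torque 0.788
```

About 14 N at r ≈ 50 mm gives 0.65–0.70 N·m total, so roughly 0.5 N·m on the washer. I'll hold it here.

drive_tool:
  series:
    - [0, [0, 0.03, 0], 0]
    - [0, [0, 0, 0], 0]
    - [0, [0, 0, 0], 0]
    - [0, [0, 0, 0], 0]
    - [0, [0, 0, 0], 0]
    - [0, [0, 0, 0], 0]
    - [0, [0, 0, 0], 0]
    - [0, [0, 0, 0], 0]

```text
clock: 20.65
position: [520.3, 65.4, 111.2]
tcp_rot: [-179.7, -0.1, 127.6]
ft_force: [-12.3, -6.7, 4.7]
gripper_width: -0.001
```

```bash
python3 - <<'E'
from st import *
s=st(); pol(s); tq(s)
c=ctrl.capture("wrist"); cv2.imwrite("pics/w13.png",c["image"][:,:,::-1])
E
```

```text
t 20.65 shelf [-39.9  12. ] z 111.2 phi_tool 38.6 r 51.3 F tool 2.2 -13.8 Fz 4.7 mom [-0.88  2.02  0.13] rot [-1.797e+02 -1.000e-01  1.276e+02]
u,t comps 46.5 -21.7
  contact a -11 r 35.9 ang 29.5 torque 0.478
  contact a -5 r 41.9 ang 30.8 torque 0.561
  contact a 0 r 46.8 ang 31.6 torque 0.63
  contact a 5 r 51.8 ang 32.3 torque 0.699
  contact a 11 r 57.8 ang 32.9 torque 0.782
```

View pics/w13.png

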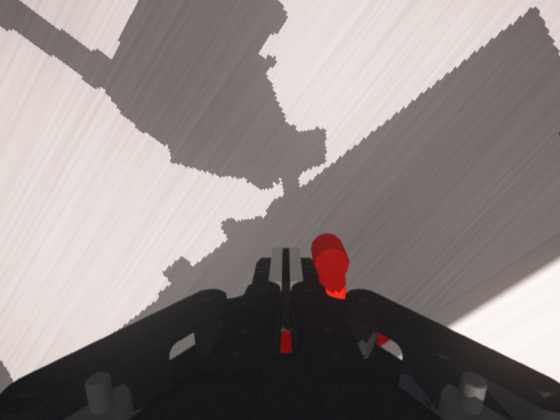

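Tip against the arm's round end at (330,260), nothing else in contact; at this same angle the first stroke passed freely, so the resistance is the washer. A slight extra push to the recommended 15 N, then I release slowly.

drive_tool:
  series:
    - [0, [0, 0.05, 0], 0]
    - [0, [0, 0, 0], 0]
    - [0, [0, 0, 0], 0]
    - [0, [0, 0, 0], 0]
    - [0, [0, 0, 0], 0]
    - [0, [0, 0, 0], 0]

```text
clock: 21.2
position: [520.6, 65.6, 111.2]
tcp_rot: [-179.7, -0.1, 127.6]
ft_force: [-13.5, -6.1, 4.8]
gripper_width: -0.0
```

```bash
python3 - <<'E'
from st import *
s=st(); pol(s); tq(s)
E
```

```text
t 21.2 shelf [-39.7  12.3] z 111.2 phi_tool 38.6 r 51.2 F tool 3.3 -14.4 Fz 4.8 mom [-0.97  2.12  0.13] rot [-1.797e+02 -1.000e-01  1.276e+02]
u,t comps 46.5 -21.3
  contact a -11 r 35.9 ang 30.0 torque 0.495
  contact a -5 r 41.9 ang 31.3 torque 0.582
  contact a 0 r 46.8 ang 32.0 torque 0.654
  contact a 5 r 51.8 ang 32.7 torque 0.726
  contact a 11 r 57.8 ang 33.3 torque 0.812
```

drive_tool:
  series:
    - [0, [0, -0.2, 0], 0]
    - [0, [0, -0.2, 0], 0]
    - [0, [0, -0.2, 0], 0]
    - [0, [0, -0.3, 0], 0]
    - [0, [0.2, -0.4, 0], 0]
    - [0, [0.3, 0, 0], 0]
    - [0, [0, 0, 0], 0]

```text
clock: 21.78
position: [509.3, 63.5, 111.6]
tcp_rot: [179.9, 0.0, 127.5]
ft_force: [-0.3, -0.5, -0.7]
gripper_width: -0.001
```

```bash
python3 - <<'E'
from st import *
s=st(); pol(s)
c=ctrl.capture("wrist"); cv2.imwrite("pics/w14.png",c["image"][:,:,::-1])
E
```

```text
t 21.78 shelf [-50.1   7.6] z 111.6 phi_tool 38.7 r 60.6 F tool -0.2 -0.5 Fz -0.7 mom [ 0.   -0.02 -0.02] rot [179.9   0.  127.5]
u,t comps 51.7 -31.7
```

View pics/w14.png

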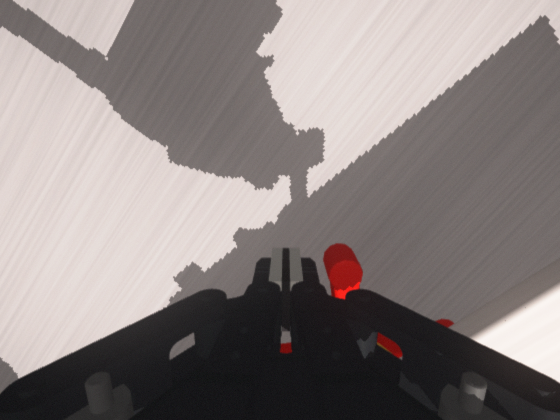

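Released with zero force, and the arm stayed put. Retreating outward and up, then a final check.

drive_tool:
  series:
    - [0, [1, -0.5, 0], 0]
    - [0, [1, 0, -1], 0]
    - [0, [0.5, 0, -3], 0]
    - [0, [0, 0, -3], 0]
    - [0, [0, 0, -3], 0]
    - [0, [2, -2, -2], 0]
    - [0, [3, -2, -1], 0]
    - [0, [3, -2, 0], 0]
    - [0, [3, -2, 0], 0]
    - [0, [3, -2, 0], 0]
    - [0, [0, 0, 0], 0]
    - [0, [0, 0, 0], 0]

```text
clock: 22.83
position: [324.8, 131.1, 243.0]
tcp_rot: [179.8, 0.1, 127.6]
ft_force: [1.0, 0.2, 0.8]
gripper_width: 0.002
```

```bash
python3 - <<'E'
from st import *
s=st()
c=ctrl.capture("top"); im=c["image"]; cv2.imwrite("pics/t15.png",im[:,:,::-1])
c2=ctrl.capture("side"); cv2.imwrite("pics/s15.png",c2["image"][:,:,::-1])
a=cv2.imread("pics/side0.png")[:,:,::-1]; 
for nm,(x0,y0,x1,y1) in {"mug":(205,158,243,202),"bowl":(175,280,242,330),"jar":(325,155,352,202)}.items():
    print(nm,np.abs(a[y0:y1,x0:x1].astype(int)-c2["image"][y0:y1,x0:x1]).mean().round(1), cv2.phaseCorrelate(cv2.cvtColor(a[y0:y1,x0:x1],cv2.COLOR_RGB2GRAY).astype(np.float32),cv2.cvtColor(c2["image"][y0:y1,x0:x1],cv2.COLOR_RGB2GRAY).astype(np.float32)))
for cc,z in ((c,158),(c2,150)):
    hsv=cv2.cvtColor(cc["image"],cv2.COLOR_RGB2HSV); N,l,stt,ce=cv2.connectedComponentsWithStats(cv2.inRange(hsv,(22,130,90),(35,255,255)))
    for i in range(1,N):
        if stt[i,4]>8: print("yel",stt[i],sh(onz(cc,*ce[i],z)))
E
```

```text
t 22.83 shelf [-245.5   29. ] z 243.0 phi_tool 38.5 r 257.1 F tool -0.4 0.9 Fz 0.8 mom [ 0.01 -0.03 -0.03] rot [1.798e+02 1.000e-01 1.276e+02]
mug 3.0 ((-0.027353689614020738, 0.5281408574524846), 0.9874098579088847)
bowl 3.3 ((0.03868594292321603, 0.026321943503432976), 0.9820410976145002)
jar 3.2 ((0.483670851412759, 0.0318533542442303), 0.9812540691575886)
yel [296 213  11   7  49] [  -9.65174645 -104.15051545]
yel [267 195   5  15  49] [  -9.05008083 -106.58616754]
```

View pics/t15.png

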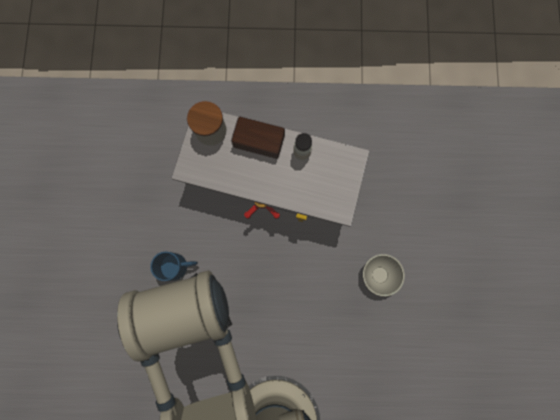

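View pics/s15.png

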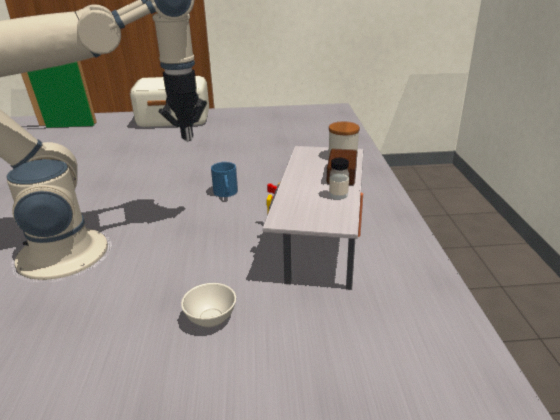

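```bash
python3 - <<'E'
from st import *
c=ctrl.capture("top")
hsv=cv2.cvtColor(c["image"],cv2.COLOR_RGB2HSV); N,l,stt,ce=cv2.connectedComponentsWithStats(cv2.inRange(hsv,(0,150,60),(6,255,255)))
for i in range(1,N):
    if stt[i,4]>8:
        q=sh(onz(c,*ce[i],122))-[10,0]; print(stt[i],q,"phi",np.degrees(np.arctan2(q[1],-q[0])))
print(ctrl.sense()["ft_force"], ctrl.hand_in())
E
```

```text
[244 205  13  13  75] [-35.90896537  22.12838701] phi 31.64285878246802
[268 208  11  10  43] [-24.79024205 -37.34225334] phi -56.42117920600982
the job is handed in; nothing more can be done
[ 0.25040095 -0.32942073  0.40309611] None
```

The valve is shut and the catch is aside, and I have handed the job in. No verdict came back, so everything below rests on my own measurements.

**What I did**
- I pushed the yellow catch to its right end stop, where it pressed back with 12.6 N.
- I turned the knob clockwise in two finger strokes on successive arms. I felt it seat at about 142° (2.5 rad), the top of the stated range.
- I pressed on to about 14–15 N. That is roughly 0.5–0.55 N·m on the washer, held for over 1 s. Then I backed off and retreated.

**Last checks**
- **Catch:** the cameras put it about 62–65 mm aside.
- **Mug, bowl and jar:** in the side view they shifted by about half a pixel or less, so they are undisturbed.
- **Contact:** the wrist force is near zero and the robot touches nothing.

**What disagreed or went wrong**
- **Knob angle:** the last top view gave +32° and -56° for the two front arms. The tool pose while pushing implied about 38°. The two readings are mask centroids of partly hidden arms, and their mean suggests about 33°. The knob may have relaxed a little after release, or this may be mask error. I could not measure the washer load after letting go.
- **First descent:** the fingertips bumped the fixed bonnet with about 14 N, because it juts out before the shelf edge. I raised the tool and carried on.
- **Step checks:** early in the second stroke I ran three or four small pushes per call without a force check between them. The knob had not seated by then, so no harm came of it.

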